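Move the draining basket to the other hanger

ROBOT

A 6-joint arm with a two-finger parallel gripper is mounted at the origin on a cart in front of the work surface, level with it; the furniture and walls round the work are solid. World frame = base frame: x ahead of the robot, y to its left, z up, the work surface at z = 0. Lengths are in m, angles in degrees, forces in N, time in s.
With the tool pointing down it reaches from about 0.3 to 0.75 m from the base axis. Payload 8.5 kg.
Tool frame: the origin (TCP) lies midway between the tips of the shut fingers; the grasp point (between the pads) lies 19 mm behind it; z points along the fingers, y is the direction in which the jaws open and shut (so a half turn about z gives the same grasp; the last joint's range is limited). The gripper opens to 85 mm and grips with 20 to 120 N. Pads are 22 mm wide; open, the fingers measure 114 mm over their backs; the gripper's body (76 mm by 85 mm) begins 54 mm behind the grasp point. The pads swing forward as they close: fully open they stand 13 mm farther back than shut.
Start: joints at [62.951, 21.807, 74.336, -0, 83.858, -12.336], TCP at [0.14, 0.532, 0.231] pointing down, gripper open.
Joint ranges: [-178.18, 178.18], [-50.72, 133.34], [12.68, 142.11], [-81.47, 261.47], [9.98, 163.14], [-165.26, 165.26]. Speed limits (degrees/s): [136.94, 136.94, 180, 180, 180, 180].

INTERFACE

Orientations are given as a 3x3 rotation matrix whose columns are the frame's x, y, z axes.
In Python, from rig import env, eyes, close_job gives the robot as it stands.
- The arm moves only by the tool jog_arm, never from a script. Its argument "deltas" is one flat list of numbers, 7 for each row, row after row: the shift along the tool's x, y, z in units of 0.75 m (1.0 is 0.75 m), then the turn, a rotation vector about the tool's x, y, z in units of 180 degrees (1.0 is 180 degrees), then the gripper command: -1 is fully open, 1 is shut, values between are in proportion. In form: [dx, dy, dz, ax, ay, az, fingers, dx, dy, dz, ax, ay, az, fingers, ...]. A call has 1 to 12 rows; each row is the pose to reach, as a shift and turn from the pose commanded when the call began, along the tool's axes at that moment, turning the shorter way round; what a row does not reach only later rows make up. A row lasts 1/12 s, in which the tool goes at most 41.7 mm and 7.16 degrees, less where a joint would pass 70% of its speed; a pose out of reach is approached as far as the arm can. A call with a number of a shift or a turn outside -1 to 1 is refused whole. A call with a gripper value outside its range is refused whole. The fingers move at their own pace and stop on an object; "grip_force" is the grip in N (left out, the last holds). Time passes only in rows, so rows that repeat a pose let the fingers close. It gives the time, the measured TCP pose, the force and the opening at its end, in the units of the state.
- env.observe(): the state, without advancing time (a new reading comes with each control period).
- eyes.get_image(name): name is "side" or "top" or "wrist"; returns the picture (384x512x3 uint8, red, green, blue); there is no depth.
- eyes.camera_params(name): a dict with "intrinsics" (3x3 intrinsics, pixels), "R" (3x3) and "t" (3): a world point X has camera coordinates R X + t; the wrist camera has in their place "mount" (4x4, takes a point from camera to tool coordinates, whose origin is the TCP and whose axes are the flange's). Camera axes: x right, y down, z forward; pixel columns grow to the right and rows downward; lengths in m; the calibration is good to about 2 mm. A picture is of the moment at which its call begins: read the wrist's pose just before it. camera_params takes no time and is no camera call.
- close_job(): hands the job in, once; it reports no verdict.
The state is a dict: "time_s": time; "q": joint angles; "qvel": joint speeds; "joint_efforts": joint torques, N m; "position": TCP position; "tool_rot": TCP orientation; "ft_force": force on the tool from outside, world axes, zero at the start; "wrist_torque": the same for the moment, N m; "grip_width": finger opening in m.
Only numpy, scipy, OpenCV 4.12 (cv2) and the standard library are available. Lean on these libraries where they do the work, as an engineer would, in place of code of your own. Each camera call takes 0.05 s, during which the arm holds its last target.

TASK

Put the drip tray on the table centred under the empty, taller hanger, with its handle to the front. Then unhook the wire basket with its two stacked culture dishes from the lower hanger and, without setting it down anywhere and keeping it level, hang it in both notches of the taller hanger above the tray and let go so that it hangs still. The dishes must stay in the basket and the other things on the table where they are.

Things in the scene. Friction and masses are not known exactly. Their poses are not given: they have to be found in the camera images.
- basket: steel wire basket 80 (x) x 110 (y) x 45 (z) mm, about 0.25 kg, with an upright bail (uprights at y = -52, +52 mm, x = 0); origin at the centre of its underside, z up. Hung with the prongs through the bail from behind: it comes off by rising until the bar clears the prong tips, then going forward (hanger's -x); it goes on the reverse way. Swings freely about its bar
- basket_bar (a point): middle of the axis of the bail's top bar, 135 mm above the basket's origin; the bar is round, 8 mm thick, 104 mm long along y
- basket_grip (a point): middle of the black flat grip block standing on the middle of the bail: 12 mm thick (basket x), 30 mm wide (y), its top 15 mm above this point and the bar's axis 26 mm below it; pinch it across its 12 mm
- dish_a: lower culture dish (60 mm round, 15 mm high) lying in the basket; origin at the centre of its underside
- dish_b: upper culture dish of the same size, stacked on the lower one in the basket; origin at the centre of its underside
- hanger_low: fixed lower hanger: a fork of two 8 mm prongs (y = -32, +32 mm) on a stand. Origin on the table under its notches, x from the notches back to the post, z up; yaw varies. Prongs dip in a 90 degree V notch at x = 0 and end in ball tips at x = -21 mm. Open in front and below. Post at x = 105 mm; base plate 10 mm high, 90 wide, x 65 to 145 mm. The basket hangs here first, its underside at 70 mm
- hanger_low_seat (a point): on the lower hanger, where the middle of a hung bar's axis lies: 205 mm above the hanger's origin. The tips' tops stand 16 mm above this point, the prongs behind the notches 11 mm; axes as the hanger's
- hanger_high: fixed taller hanger: a fork of two 8 mm prongs (y = -32, +32 mm) on a stand. Origin on the table under its notches, x from the notches back to the post, z up; yaw varies. Prongs dip in a 90 degree V notch at x = 0 and end in ball tips at x = -21 mm. Open in front and below. Post at x = 105 mm; base plate 10 mm high, 90 wide, x 65 to 145 mm. Empty first
- hanger_high_seat (a point): on the taller hanger, where the middle of a hung bar's axis lies: 235 mm above the hanger's origin. The tips' tops stand 16 mm above this point, the prongs behind the notches 11 mm; axes as the hanger's
- tray: loose aluminium drip tray, 96 (x) x 116 (y) x 18 (z) mm, about 0.2 kg, origin at the centre of the tray's underside (handle not counted); its handle points to -x and ends 126 mm from the origin
- tray_grip (a point): middle of the tray's black upright fin handle, 103 mm to -x of the tray's origin and 26 mm above its underside; the fin is 14 mm thick (y), 46 mm long (x), its top 44 mm above the table; pinch it across its 14 mm
- beaker: bystander: small clear beaker, 45 mm round, 59 mm high; origin at the centre of its underside
- tube: bystander: standing capped tube, 34 mm round, 113 mm high; origin at the centre of its underside
- timer: bystander: flat bench timer, 66 x 64 x 20 mm; origin at the centre of its underside
- spare_flask: bystander: flat culture flask lying behind the hangers, 130 x 77 x 31 mm; origin at the centre of its underside
There are look-alikes about, which are no part of the job. Leave any brown look-alike of the dish_b alone.

How it is judged (in metres and radians):
On the way, in this order (a step that is already met when the one before it is completed fails the run):
1. the tray stands released, centred under the taller hanger (horizontal distance between tray and hanger_high_seat below 0.025 m and height (world z) of tray below 0.006 m and angle between tray's own z axis and vertical below 0.08 rad and contact force between the fingers and tray below 0.05 N and z of basket in the frame of hanger_low above 0.06 m and distance between basket_bar and hanger_low_seat below 0.02 m), for 0.2 s.
2. the basket is unhooked and held up, clear of the lower hanger (x of basket_bar in the frame of hanger_low below -0.03 m and contact force between basket and hanger_low below 0.05 N), for 0.05 s.
3. the basket hangs in both notches of the taller hanger, released (distance between basket_bar and hanger_high_seat below 0.018 m and contact force between basket and hanger_high above 0.8 N and angle between basket's own z axis and vertical below 0.12 rad and angle between the y axis of basket and the y axis of hanger_high, either way round below 0.2 rad and contact force between the fingers and basket below 0.05 N), for 0.3 s.
At the end, for the whole second after the job is handed in: basket released, at rest in both notches of the taller hanger: bar middle within 18 mm of the seat point, tilt under 7 deg, yaw within 11 deg; both dishes in it; tray flat and released, centre within 25 mm of the point under the notches, handle forward within 25 deg (all of step 3 and horizontal distance between tray and hanger_high_seat below 0.025 m and height (world z) of tray below 0.006 m and angle between tray's own z axis and vertical below 0.08 rad and contact force between the fingers and tray below 0.05 N and z of dish_a in the frame of basket between -0.005 and 0.025 m and horizontal distance between each of dish_a, dish_b and basket below 0.04 m and z of dish_b in the frame of basket between -0.005 and 0.025 m and linear speed of basket below 0.02 m/s and angular speed of basket below 0.25 rad/s and angle between the x axis of tray and the x axis of hanger_high, either way round below 0.45 rad and x of tray_grip in the frame of hanger_high below 0 m); the robot touches nothing.
It fails at once if the basket is set down or dips to the height of the surfaces (underside below 58 mm) (height (world z) of basket below 0.058 m).
It fails at once if the basket is tilted more than 20 degrees (angle between basket's own z axis and vertical above 0.35 rad).
It fails at once if a bystander is shifted more than 30 mm (distance of any of beaker, tube, timer, spare_flask from where it was at the start of the episode above 0.03 m).
It also fails if it takes over 69 s, if anything falls off the work surface, if the arm or the gripper's body presses on something with over 40 N, if the wrist force passes 120 N, or if a joint passes its speed limit or range.

## Working session

There is one attempt and no reset: what is moved stays moved. The work goes in short steps, Python scripts to look and compute and a tool call to move; the robot and the scene stay as the last step left them, time stands still between calls to the robot, and variables do not carry over. Pictures are saved under pics/ and viewed, and the job is handed in when it is done.

Besides the shell and the picture viewer there is one more tool, called after ">>>" as name(argument=value, ...), one argument or row to a line, values as JSON. jog_arm: Moves the arm, as the interface text tells. Its arguments: {"type":"object","properties":{"deltas":{"type":"array"},"grip_force":{"type":"number"}},"required":["deltas"]}

```bash
ls; mkdir -p pics
python3 - <<'E'
from rig import env,eyes
import cv2,numpy as np
s=env.observe()
for k,v in s.items(): print(k,np.round(v,3).tolist())
for n in ["side","top","wrist"]:
    im=eyes.get_image(n); cv2.imwrite(f"pics/{n}0.png",im[:,:,::-1])
    p=eyes.camera_params(n); print(n,{k:np.round(v,4).tolist() for k,v in p.items()})
E
```

```text
pics
time_s 0.0
q [62.95, 21.841, 74.386, 0.001, 83.859, -12.336]
qvel [-0.075, -0.146, 0.016, 0.005, -0.054, -0.05]
joint_efforts [-0.0, -44.847, -23.127, -0.0, 0.005, 0.0]
position [0.14, 0.532, 0.231]
tool_rot [[-0.967, 0.254, -0.001], [0.254, 0.967, -0.001], [0.0, -0.001, -1.0]]
ft_force [-0.791, 0.471, 0.383]
wrist_torque [-0.025, -0.041, -0.063]
grip_width 0.085
side {'intrinsics': [[426.5377, 0.0, 259.9478], [0.0, 426.5377, 195.2548], [0.0, 0.0, 1.0]], 'R': [[0.5522, -0.8337, -0.0051], [-0.6276, -0.4117, -0.6608], [0.5488, 0.3681, -0.7506]], 't': [-0.3393, 0.4702, 1.177]}
top {'intrinsics': [[405.2102, 0.0, 256.2614], [0.0, 405.2102, 194.6071], [0.0, 0.0, 1.0]], 'R': [[-0.0764, -0.9971, -0.0014], [-0.9726, 0.0748, -0.22], [0.2195, -0.0154, -0.9755]], 't': [-0.0005, 0.6145, 1.522]}
wrist {'intrinsics': [[304.6451, 0.0, 255.6787], [0.0, 304.6451, 192.0852], [0.0, 0.0, 1.0]], 'mount': [[-0.0011, -0.9529, -0.3034, 0.0775], [1.0, -0.0009, -0.0007, -0.0009], [0.0004, -0.3034, 0.9529, -0.143], [0.0, 0.0, 0.0, 1.0]]}
```

View pics/side0.png

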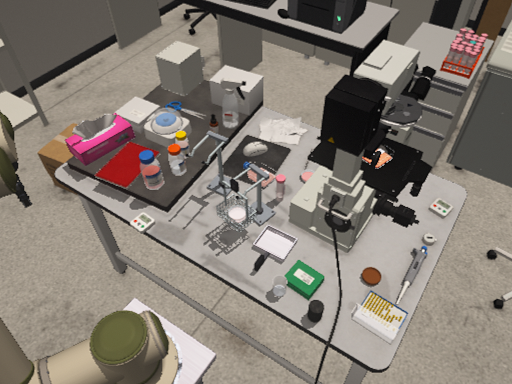

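View pics/top0.png

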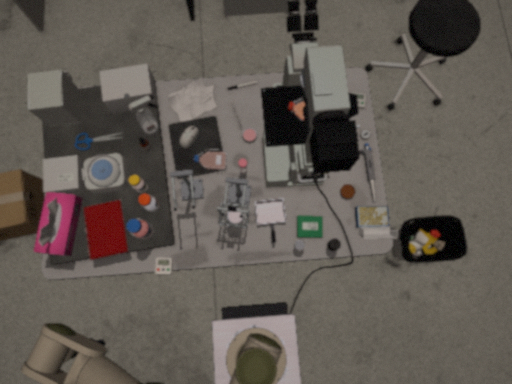

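View pics/wrist0.png

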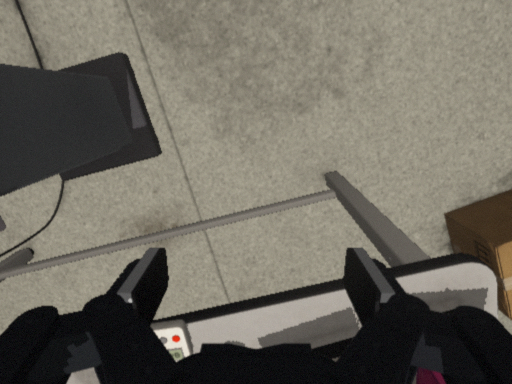

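The side view shows the low hanger with its basket at about (238,200), the tall empty hanger at about (215,165) and the tray at (273,243). I'll zoom in.

Run:
```python
import cv2
a=cv2.imread("pics/side0.png")[120:310,150:340]; cv2.imwrite("pics/side0z.png",cv2.resize(a,(760,760),interpolation=cv2.INTER_CUBIC)[:600] if 0 else cv2.resize(a,(600,600),interpolation=cv2.INTER_CUBIC))
a=cv2.imread("pics/top0.png")[160:270,150:350]; cv2.imwrite("pics/top0z.png",cv2.resize(a,(800,440),interpolation=cv2.INTER_CUBIC))
```

```text
(no output)
```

View pics/side0z.png

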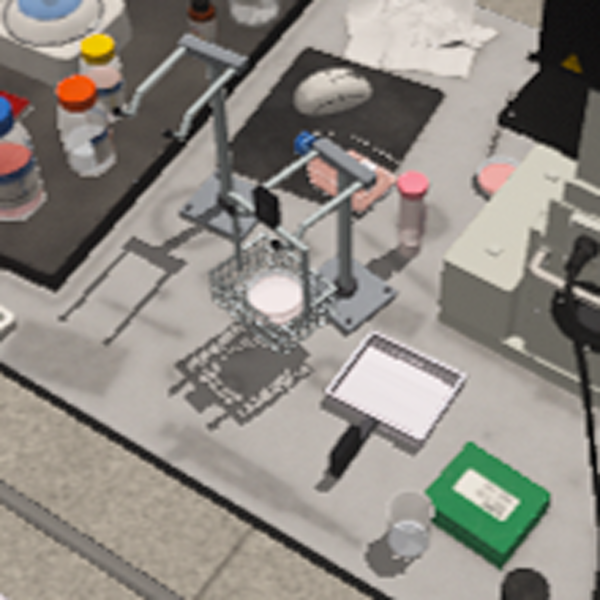

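View pics/top0z.png

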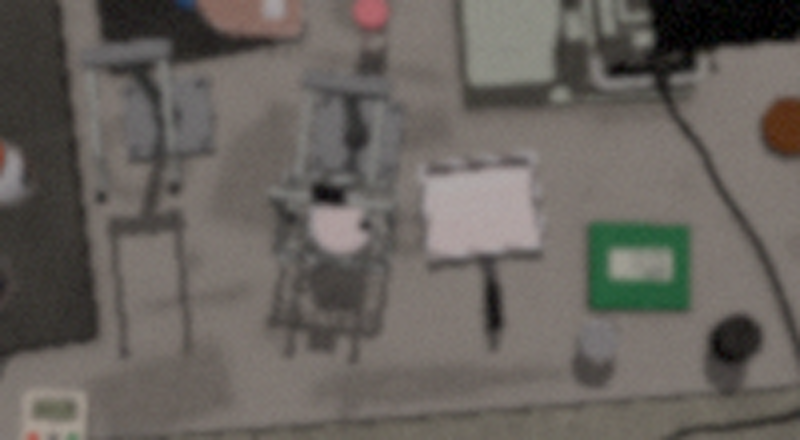

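```bash
cat > h.py <<'E'
import numpy as np,cv2
from rig import env,eyes
def cam(n,pose=None):
    p=eyes.camera_params(n)
    if n!="wrist":
        R=np.array(p["R"]);t=np.array(p["t"])
    else:
        T=np.eye(4);T[:3,:3]=np.array(pose["tool_rot"]);T[:3,3]=pose["position"]
        W=np.linalg.inv(T@np.array(p["mount"]));R=W[:3,:3];t=W[:3,3]
    return np.array(p["intrinsics"]),R,t
def ray(c,px):
    K,R,t=c;d=R.T@np.linalg.solve(K,[px[0],px[1],1.]);return -R.T@t,d/np.linalg.norm(d)
def onz(c,px,z):
    o,d=ray(c,px);return o+d*(z-o[2])/d[2]
def tri(c1,p1,c2,p2):
    o1,d1=ray(c1,p1);o2,d2=ray(c2,p2)
    s=np.linalg.lstsq(np.c_[d1,-d2],o2-o1,rcond=None)[0]
    a=o1+s[0]*d1;b=o2+s[1]*d2;return (a+b)/2,np.linalg.norm(a-b)
def proj(c,X):
    K,R,t=c;v=K@(R@np.array(X)+t);return v[:2]/v[2]
def zoom(src,out,x0,y0,x1,y1,f):
    a=cv2.imread(src)[y0:y1,x0:x1];cv2.imwrite(out,cv2.resize(a,None,fx=f,fy=f,interpolation=cv2.INTER_CUBIC))
E
python3 - <<'E'
from h import *
zoom("pics/side0.png","pics/sz1.png",180,125,280,225,6)
zoom("pics/top0.png","pics/tz1.png",165,165,295,255,6)
S=cam("side");T=cam("top")
z=600/190
def s(x,y): return (150+(x+.5)/z-.5,120+(y+.5)/z-.5)
def t(x,y): return (150+(x+.5)/4-.5,160+(y+.5)/4-.5)
for nm,a,b in [("hh tipL",(122,112),(100,197)),("hh tipR",(180,133),(174,188)),("grip top",(267,192),(329,186)),
 ("low barR(crossing)",(300,240),(385,190))]:
    print(nm,tri(S,s(*a),T,t(*b)))
for nm,a in [("tray rim back-left",(375,334)),("back-right",(466,378)),("fr",(412,450)),("fl",(326,400))]:
    print(nm,onz(S,s(*a),.018))
for nm,a in [("bl",(424,166)),("br",(535,152)),("fr",(541,252)),("fl",(430,263)),("handle end",(493,335))]:
    print(nm,onz(T,t(*a),.018))
print(onz(S,s(345,450),.030),onz(S,s(318,488),0))
print("beaker",onz(S,s(407,548),0),onz(T,t(596,365),0))
E
```

```text
hh tipL (array([0.54835017, 0.23880804, 0.23831185]), np.float64(0.00756929962010061))
hh tipR (array([0.55398087, 0.17194366, 0.2382734 ]), np.float64(0.014810850282397734))
grip top (array([0.53904093, 0.04280104, 0.24165367]), np.float64(0.0007781711243523918))
low barR(crossing) (array([ 0.53613068, -0.00184758,  0.20330636]), np.float64(0.009371501876616456))
tray rim back-left [ 0.59548267 -0.04766147  0.018     ]
back-right [ 0.59925713 -0.16037502  0.018     ]
fr [ 0.49137081 -0.15956589  0.018     ]
fl [ 0.49405924 -0.05171053  0.018     ]
bl [ 0.59725139 -0.04375014  0.018     ]
br [ 0.60306244 -0.15678124  0.018     ]
fr [ 0.50093235 -0.15345152  0.018     ]
fl [ 0.49838781 -0.04220419  0.018     ]
handle end [ 0.42226565 -0.09865935  0.018     ]
[ 0.44749289 -0.10673798  0.03      ] [ 0.41063451 -0.09810384  0.        ]
beaker [ 0.40296583 -0.20910821  0.        ] [ 0.38658696 -0.19897173  0.        ]
```

View pics/sz1.png

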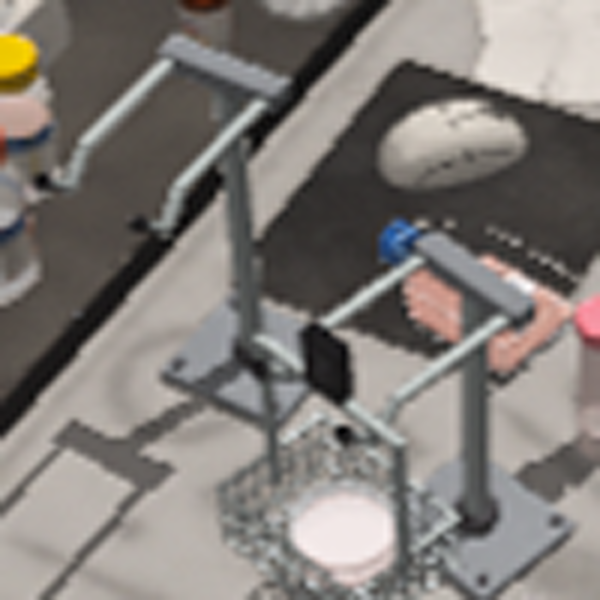

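View pics/tz1.png

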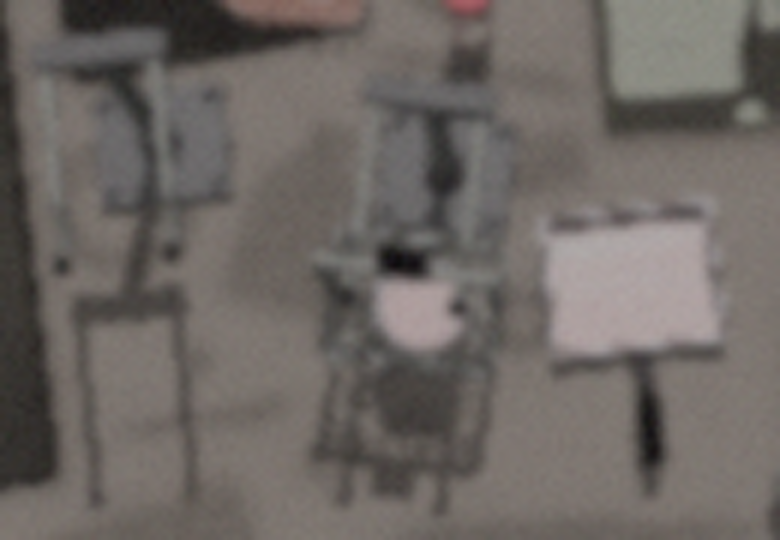

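Run:
```python
from h import *
S=cam("side");T=cam("top")
def s(x,y): return (180+(x+.5)/6-.5,125+(y+.5)/6-.5)
def t(x,y): return (165+(x+.5)/6-.5,165+(y+.5)/6-.5)
def yaw(L,R):
    d=L-R; return np.degrees(np.arctan2(-d[0],d[1])),np.linalg.norm(d)
for nm,a,b in [("hhL",(45,182),(63,266)),("hhR",(140,225),(171,251)),("loR",(345,433),(457,305)),("grip",(328,365),(403,262))]:
    print(nm,*tri(S,s(*a),T,t(*b)))
for z in (.242,):
  A=onz(S,s(45,182),z);B=onz(S,s(140,225),z);print("S",A,B,yaw(A,B))
  A=onz(T,t(63,266),z);B=onz(T,t(171,251),z);print("T",A,B,yaw(A,B))
# head bars ends (high head), prongs
A=onz(T,t(36,57),.245);B=onz(T,t(166,43),.245);print("headT",A,B,yaw(A,B))
A=onz(T,t(368,92),.215);B=onz(T,t(492,98),.215);print("lowheadT",A,B,yaw(A,B))
A=onz(T,t(318,262),.205);B=onz(T,t(500,276),.205);print("barT",A,B,yaw(A,B),(A+B)/2)
A=onz(S,s(250,340),.205);B=onz(S,s(403,440),.205);print("barS",A,B,yaw(A,B),(A+B)/2)
# base plates
```

```text
hhL [0.54555771 0.23794486 0.24245974] 0.0030605673190171705
hhR [0.54995892 0.17608057 0.23960239] 0.0025009556908851004
loR [0.51032009 0.01445275 0.21068422] 0.0013511043243692445
grip [0.53669674 0.04383544 0.22032357] 0.001818461027800457
S [0.54707186 0.23732487 0.242     ] [0.54912806 0.17352601 0.242     ] (np.float64(1.8459646859184948), np.float64(0.0638319857298186))
T [0.54450223 0.2390436  0.242     ] [0.54853224 0.1765711  0.242     ] (np.float64(3.690957297256432), np.float64(0.06260234632905877))
headT [0.66985138 0.25022603 0.245     ] [0.6725184  0.17381736 0.245     ] (np.float64(1.9990810818573972), np.float64(0.07645520075258494))
lowheadT [0.64178983 0.05904872 0.215     ] [ 0.63241075 -0.01454093  0.215     ] (np.float64(-7.2632488948701255), np.float64(0.07418493440276781))
barT [0.54287727 0.09539727 0.205     ] [ 0.52621309 -0.01146078  0.205     ] (np.float64(-8.863703552768522), np.float64(0.10814960813078073)) [0.53454518 0.04196825 0.205     ]
barS [0.54041595 0.09728196 0.205     ] [ 0.52715437 -0.01044631  0.205     ] (np.float64(-7.017925481343376), np.float64(0.10854146652409985)) [0.53378516 0.04341783 0.205     ]
```

```bash
cat >> h.py <<'E'
from scipy.spatial.transform import Rotation as Ro
def down(h):
    c,s=np.cos(np.radians(h)),np.sin(np.radians(h));return np.array([[c,s,0],[s,-c,0],[0,0,-1.]])
def go(pos,h,s=None):
    s=s or env.observe();R=np.array(s["tool_rot"])
    d=R.T@(np.array(pos)-s["position"]);r=Ro.from_matrix(R.T@down(h)).as_rotvec(degrees=True)
    print("go",pos,h,np.round(d/.75,4).tolist(),np.round(r/180,4).tolist(),"mm",np.round(d*1000,1),"deg",np.round(r,1))
E
python3 -c "
from h import *
go([.42,-.10,.25],180);go([.30,.2,.27],173)"
```

```text
go [0.42, -0.1, 0.25] 180 [-0.5756, -0.7198, -0.0249] [-0.0003, -0.0001, -0.0817] mm [-431.7 -539.8  -18.7] deg [ -0.1  -0.  -14.7]
go [0.3, 0.2, 0.27] 173 [-0.3192, -0.3736, -0.0519] [-0.0003, -0.0001, -0.0429] mm [-239.4 -280.2  -38.9] deg [-0.1 -0.  -7.7]
```

>>> jog_arm(
  deltas=[-0.02, -0.02, -0.02, 0, 0, 0, -1, -0.06, -0.07, -0.04, 0, 0, -0.01, -1, -0.1, -0.12, -0.05, 0, 0, -0.02, -1, -0.14, -0.17, -0.05, 0, 0, -0.02, -1, -0.18, -0.22, -0.05, 0, 0, -0.03, -1, -0.22, -0.27, -0.05, 0, 0, -0.04, -1, -0.26, -0.32, -0.05, 0, 0, -0.04, -1, -0.3, -0.37, -0.05, 0, 0, -0.05, -1, -0.34, -0.42, -0.04, 0, 0, -0.06, -1, -0.38, -0.47, -0.04, 0, 0, -0.06, -1, -0.42, -0.52, -0.03, 0, 0, -0.07, -1, -0.46, -0.57, -0.03, 0, 0, -0.08, -1],
  grip_force=60,
)

```text
time_s: 1.15
position: [0.3352, 0.0955, 0.2576]
tool_rot: [[-1.0, 0.004, 0.0], [0.004, 1.0, 0.0], [-0.0, 0.0, -1.0]]
ft_force: [2.2, 0.8, 0.5]
grip_width: 0.0853
```

```bash
python3 -c "
from h import *
go([.42,-.10,.25],180)"
```

```text
go [0.42, -0.1, 0.25] 180 [-0.1141, -0.2602, 0.0102] [0.0, 0.0001, -0.0013] mm [ -85.6 -195.2    7.6] deg [ 0.   0.  -0.2]
```

>>> jog_arm(
  deltas=[-0.01, -0.02, 0, 0, 0, 0, -1, -0.02, -0.06, 0, 0, 0, 0, -1, -0.04, -0.1, 0, 0, 0, 0, -1, -0.05, -0.14, 0, 0, 0, 0, -1, -0.07, -0.18, 0, 0, 0, 0, -1, -0.07, -0.18, 0, 0, 0, 0, -1, -0.07, -0.18, 0, 0, 0, 0, -1],
)

```text
time_s: 1.73
position: [0.3871, -0.0388, 0.2573]
tool_rot: [[-1.0, 0.008, -0.001], [0.008, 1.0, 0.001], [0.001, 0.001, -1.0]]
ft_force: [-0.0, -0.8, 0.1]
grip_width: 0.0853
```

```bash
python3 -c "
from h import *
s=env.observe();im=eyes.get_image('wrist');cv2.imwrite('pics/w1.png',im[:,:,::-1])
import pickle;pickle.dump(s,open('w1.pkl','wb'))
print(np.round(s['position'],4),s['time_s'],np.round(s['ft_force'],1));go([.42,-.10,.25],180)"
```

```text
[ 0.3871 -0.0388  0.2573] 1.7333 [-0.  -0.8  0.1]
go [0.42, -0.1, 0.25] 180 [-0.045, -0.0827, 0.0098] [0.0002, -0.0003, -0.0021] mm [-33.7 -62.    7.4] deg [ 0.  -0.1 -0.4]
```

View pics/w1.png

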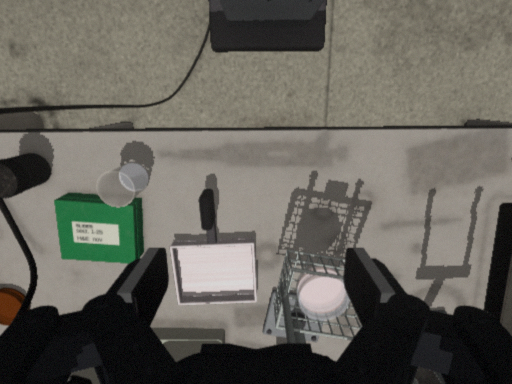

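Wrist view: the tray's inner white area spans about (175–257, 245–303), its fin handle is at about (208,210), and the basket with its dishes is at (322,295).

Run:
```python
from h import *
import pickle
s=pickle.load(open('w1.pkl','rb'));W=cam('wrist',s)
im=cv2.imread('pics/w1.png');zoom('pics/w1.png','pics/w1z.png',160,170,270,310,5)
g=im.max(2)
m=(g[180:240,190:230]<45).astype('uint8');n,l,st,ce=cv2.connectedComponentsWithStats(m)
for i in range(1,n):
    if st[i][4]>50:
        print(st[i],ce[i]);ys,xs=np.nonzero(l==i);r=cv2.minAreaRect(np.c_[xs+190,ys+180].astype('float32'));print(r);B=cv2.boxPoints(r)
        for b in B: print(b,onz(W,b,.044),onz(W,b,.01))
m=(im.min(2)[235:315,165:270]>190).astype('uint8');n,l,st,ce=cv2.connectedComponentsWithStats(m)
i=1+np.argmax(st[1:,4]);ys,xs=np.nonzero(l==i);r=cv2.minAreaRect(np.c_[xs+165,ys+235].astype('float32'));print(r)
for b in cv2.boxPoints(r): print(b,onz(W,b,.018))
```

```text
[ 10   9  15  40 491] [17.19755601 28.9389002 ]
((207.05738830566406, 208.63116455078125), (39.11143493652344, 13.580362319946289), 84.80557250976562)
[198.5246  189.77052] [ 0.41893569 -0.11012487  0.044     ] [ 0.4293705  -0.11690029  0.01      ]
[212.0492 188.541 ] [ 0.4175167  -0.09348398  0.044     ] [ 0.42781613 -0.09867186  0.01      ]
[215.59018 227.4918 ] [ 0.46941225 -0.09170022  0.044     ] [ 0.4846625  -0.09671793  0.01      ]
[202.06558 228.72133] [ 0.47096028 -0.10904011  0.044     ] [ 0.48635821 -0.11571205  0.01      ]
((215.66159057617188, 267.5704345703125), (45.14803695678711, 75.05401611328125), 86.98721313476562)
[176.99998 247.     ] [ 0.51023908 -0.15088931  0.018     ]
[251.95027 243.05524] [ 0.50510614 -0.0461343   0.018     ]
[254.3232  288.14087] [ 0.57821009 -0.04361288  0.018     ]
[179.37291 292.08563] [ 0.58394838 -0.15384322  0.018     ]
```

View pics/w1z.png

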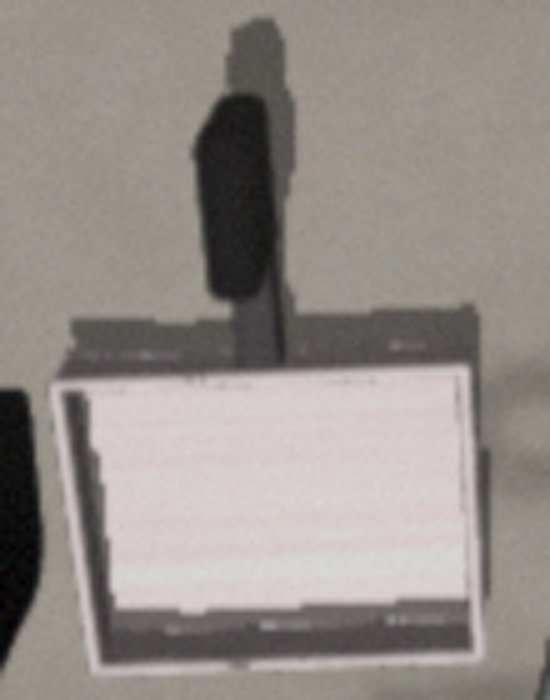

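Run:
```python
from h import *
import pickle
s=pickle.load(open('w1.pkl','rb'));W=cam('wrist',s)
P=[onz(W,(160+(x+.5)/5-.5,170+(y+.5)/5-.5),.018) for x,y in [(52,382),(470,368),(480,660),(95,672)]]
for p in P: print(p)
print("ctr",np.mean(P,0)); d=(P[1]-P[0])+(P[2]-P[3]); y=np.degrees(np.arctan2(-d[0],d[1]));print("yaw",y,[np.linalg.norm(P[i]-P[i-1]) for i in range(4)])
c=np.mean(P,0);yr=np.radians(y);print("grip",c-.103*np.array([np.cos(yr),np.sin(yr),0]))
# fin top outline : flat top edges mid of black front-right edge
for q in [(232,95),(265,98),(275,240),(212,295),(250,298),(195,150)]:
  print(q,onz(W,(160+(q[0]+.5)/5-.5,170+(q[1]+.5)/5-.5),.044))
```

```text
[ 0.50859746 -0.16051931  0.018     ]
[ 0.50535043 -0.04384286  0.018     ]
[ 0.60154204 -0.04196363  0.018     ]
[ 0.60471553 -0.15676279  0.018     ]
ctr [ 0.55505137 -0.10077215  0.018     ]
yaw 1.5888250987032393 [np.float64(0.09619145162049711), np.float64(0.11672162048539783), np.float64(0.09620996219331503), np.float64(0.11484300655077968)]
grip [ 0.45209097 -0.10362799  0.018     ]
(232, 95) [ 0.4175234  -0.10088496  0.044     ]
(265, 98) [ 0.41836539 -0.09285435  0.044     ]
(275, 240) [ 0.4558225  -0.09228192  0.044     ]
(212, 295) [ 0.47079077 -0.10911323  0.044     ]
(250, 298) [ 0.47171557 -0.0994636   0.044     ]
(195, 150) [ 0.43165396 -0.11087152  0.044     ]
```

```bash
python3 -c "
from h import *
go([.452,-.1035,.08],181.6);go([.452,-.1035,.010],181.6)"
```

```text
go [0.452, -0.1035, 0.08] 181.6 [-0.0879, -0.0872, 0.2364] [0.0002, -0.0003, -0.011] mm [-65.9 -65.4 177.3] deg [ 0.  -0.1 -2. ]
go [0.452, -0.1035, 0.01] 181.6 [-0.088, -0.0873, 0.3298] [0.0002, -0.0003, -0.011] mm [-66.  -65.4 247.3] deg [ 0.  -0.1 -2. ]
```

>>> jog_arm(
  deltas=[-0.02, -0.02, 0.02, 0, 0, 0, -1, -0.05, -0.05, 0.05, 0, 0, -0.005, -1, -0.08, -0.08, 0.09, 0, 0, -0.01, -1, -0.088, -0.087, 0.13, 0, 0, -0.011, -1, -0.088, -0.087, 0.17, 0, 0, -0.011, -1, -0.088, -0.087, 0.21, 0, 0, -0.011, -1, -0.088, -0.087, 0.25, 0, 0, -0.011, -1, -0.088, -0.087, 0.28, 0, 0, -0.011, -1, -0.088, -0.087, 0.305, 0, 0, -0.011, -1, -0.088, -0.087, 0.32, 0, 0, -0.011, -1, -0.088, -0.087, 0.329, 0, 0, -0.011, -1, -0.088, -0.087, 0.329, 0, 0, -0.011, -1],
)

```text
time_s: 2.78
position: [0.4521, -0.1022, 0.0103]
tool_rot: [[-1.0, -0.03, -0.002], [-0.03, 1.0, 0.001], [0.002, 0.001, -1.0]]
ft_force: [-0.1, 0.0, 0.4]
grip_width: 0.0855
```

>>> jog_arm(
  deltas=[0, 0, 0, 0, 0, 0, 1, 0, 0, 0, 0, 0, 0, 1, 0, 0, 0, 0, 0, 0, 1, 0, 0, 0, 0, 0, 0, 1, 0, 0, 0, 0, 0, 0, 1, 0, 0, 0, 0, 0, 0, 1, 0, 0, 0, 0, 0, 0, 1, 0, 0, 0, 0, 0, 0, 1],
  grip_force=60,
)

```text
time_s: 3.45
position: [0.4527, -0.1034, 0.0113]
tool_rot: [[-1.0, -0.029, 0.0], [-0.029, 1.0, -0.0], [-0.0, -0.0, -1.0]]
ft_force: [-0.5, 1.1, 5.1]
grip_width: 0.0128
```

```bash
python3 -c "
from h import *
s=env.observe();print(s['time_s'],np.round(s['position'],4),s['grip_width'])
im=eyes.get_image('wrist');cv2.imwrite('pics/w2.png',im[:,:,::-1])
go([.37,-.1035,.03],181.6);go([.37,.2,.03],181.6)
yr=np.radians(3);print(np.array([.572,.208])-.103*np.array([np.cos(yr),np.sin(yr)]))"
```

```text
3.45 [ 0.4527 -0.1034  0.0113] 0.01283763393054961
go [0.37, -0.1035, 0.03] 181.6 [0.1102, 0.0031, -0.025] [-0.0001, 0.0001, 0.0004] mm [ 82.6   2.3 -18.8] deg [-0.   0.   0.1]
go [0.37, 0.2, 0.03] 181.6 [0.0984, 0.4076, -0.0251] [-0.0001, 0.0001, 0.0004] mm [ 73.8 305.7 -18.8] deg [-0.   0.   0.1]
[0.46914116 0.2026094 ]
```

View pics/w2.png

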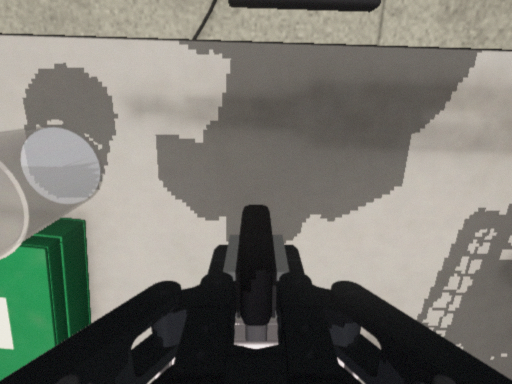

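The fin is held (opening 12.8 mm) and sits centred between the fingers at about (256,250). Next I'll lift slightly, pull back, and carry it sideways under the basket's front.

>>> jog_arm(
  deltas=[0, 0, -0.01, 0, 0, 0, 1, 0.01, 0, -0.025, 0, 0, 0, 1, 0.03, 0, -0.027, 0, 0, 0, 1, 0.06, 0, -0.027, 0, 0, 0, 1, 0.085, 0.01, -0.027, 0, 0, 0, 1, 0.1, 0.03, -0.027, 0, 0, 0, 1, 0.11, 0.06, -0.027, 0, 0, 0, 1, 0.11, 0.095, -0.027, 0, 0, 0, 1, 0.11, 0.13, -0.027, 0, 0, 0, 1, 0.11, 0.165, -0.027, 0, 0, 0, 1, 0.11, 0.19, -0.027, 0, 0, 0, 1, 0.11, 0.2, -0.027, 0, 0, 0, 1],
)

```text
time_s: 4.5
position: [0.365, 0.046, 0.0314]
tool_rot: [[-1.0, -0.031, -0.001], [-0.031, 1.0, 0.0], [0.001, 0.0, -1.0]]
ft_force: [0.2, 0.4, -2.1]
grip_width: 0.0129
```

>>> jog_arm(
  deltas=[0, 0.02, 0, 0, 0, 0, 1, 0, 0.05, 0, 0, 0, 0, 1, 0, 0.09, 0, 0, 0, 0, 1, 0, 0.13, 0, 0, 0, 0, 1, 0, 0.16, 0, 0, 0, 0, 1, 0, 0.185, 0, 0, 0, 0, 1, 0, 0.2, 0, 0, 0, 0, 1, 0, 0.2, 0, 0, 0, 0, 1],
)

```text
time_s: 5.17
position: [0.3615, 0.1952, 0.0313]
tool_rot: [[-1.0, -0.031, 0.0], [-0.031, 1.0, 0.0], [-0.0, 0.0, -1.0]]
ft_force: [-1.0, -0.8, -1.7]
grip_width: 0.0131
```

```bash
python3 -c "
from h import *
s=env.observe();print(s['time_s'],np.round(s['position'],4),s['grip_width'])
im=eyes.get_image('side');cv2.imwrite('pics/s3.png',im[:,:,::-1]);zoom('pics/s3.png','pics/s3z.png',150,120,340,310,3)
go([.469,.2026,.03],183);go([.469,.2026,.0125],183)"
```

```text
5.1667 [0.3615 0.1952 0.0313] 0.013088853513536652
go [0.469, 0.2026, 0.03] 183 [-0.1437, 0.0067, 0.0017] [-0.0, -0.0, -0.0068] mm [-107.8    5.     1.2] deg [-0.  -0.  -1.2]
go [0.469, 0.2026, 0.0125] 183 [-0.1437, 0.0067, 0.025] [-0.0, -0.0, -0.0068] mm [-107.8    5.    18.7] deg [-0.  -0.  -1.2]
```

View pics/s3z.png

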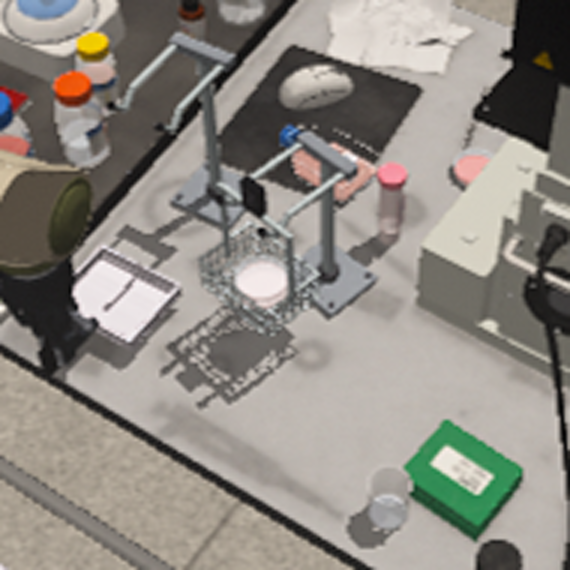

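The tray is held level at about (125,290). Next: move forward and lower it.

>>> jog_arm(
  deltas=[-0.015, 0, 0, 0, 0, 0, 1, -0.04, 0, 0, 0, 0, 0, 1, -0.07, 0, 0, 0, 0, -0.005, 1, -0.1, 0.005, 0, 0, 0, -0.007, 1, -0.125, 0.007, 0, 0, 0, -0.007, 1, -0.14, 0.007, 0, 0, 0, -0.007, 1, -0.144, 0.007, 0.005, 0, 0, -0.007, 1, -0.144, 0.007, 0.014, 0, 0, -0.007, 1, -0.144, 0.007, 0.022, 0, 0, -0.007, 1, -0.144, 0.007, 0.026, 0, 0, -0.007, 1, -0.144, 0.007, 0.026, 0, 0, -0.007, 1],
)

```text
time_s: 6.13
position: [0.4679, 0.202, 0.0112]
tool_rot: [[-0.999, -0.051, -0.002], [-0.051, 0.999, -0.001], [0.002, -0.001, -1.0]]
ft_force: [0.4, 1.4, -3.0]
grip_width: 0.0133
```

>>> jog_arm(
  deltas=[0, 0, 0, 0, 0, 0, -1, 0, 0, 0, 0, 0, 0, -1, 0, 0, 0, 0, 0, 0, -1, 0, 0, 0, 0, 0, 0, -1, 0, 0, 0, 0, 0, 0, -1, 0, 0, 0, 0, 0, 0, -1, 0, 0, 0, 0, 0, 0, -1, 0, 0, 0, 0, 0, 0, -1],
)

```text
time_s: 6.8
position: [0.4692, 0.2025, 0.0117]
tool_rot: [[-0.999, -0.051, 0.0], [-0.051, 0.999, -0.0], [-0.0, -0.0, -1.0]]
ft_force: [0.5, -0.1, -0.1]
grip_width: 0.0853
```

```bash
python3 -c "
from h import *
s=env.observe();print(s['time_s'],np.round(s['position'],4),s['grip_width'])
go([.40,.207,.12],180);go([.41,.207,.32],180);"
```

```text
6.8 [0.4692 0.2025 0.0117] 0.08526988663943395
go [0.4, 0.207, 0.12] 180 [0.0919, 0.0108, -0.1443] [-0.0, 0.0, 0.0163] mm [  68.9    8.1 -108.3] deg [-0.   0.   2.9]
go [0.41, 0.207, 0.32] 180 [0.0785, 0.0101, -0.411] [-0.0, 0.0, 0.0163] mm [  58.9    7.6 -308.3] deg [-0.   0.   2.9]
```

>>> jog_arm(
  deltas=[0, 0, -0.02, 0, 0, 0, -1, 0, 0, -0.06, 0, 0, 0, -1, 0.01, 0, -0.1, 0, 0, 0.005, -1, 0.03, 0.005, -0.14, 0, 0, 0.01, -1, 0.05, 0.01, -0.18, 0, 0, 0.016, -1, 0.07, 0.01, -0.22, 0, 0, 0.016, -1, 0.078, 0.01, -0.26, 0, 0, 0.016, -1, 0.078, 0.01, -0.3, 0, 0, 0.016, -1, 0.078, 0.01, -0.34, 0, 0, 0.016, -1, 0.078, 0.01, -0.38, 0, 0, 0.016, -1, 0.078, 0.01, -0.41, 0, 0, 0.016, -1, 0.078, 0.01, -0.41, 0, 0, 0.016, -1],
)

```text
time_s: 7.8
position: [0.4114, 0.2072, 0.3236]
tool_rot: [[-1.0, -0.001, 0.008], [-0.001, 1.0, 0.002], [-0.008, 0.002, -1.0]]
ft_force: [0.1, 0.2, 0.0]
grip_width: 0.0852
```

>>> jog_arm(
  deltas=[0, 0, 0, 0, 0, 0, -1, 0, 0, 0, 0, 0, 0, -1],
)

```text
time_s: 7.97
position: [0.41, 0.2068, 0.3182]
tool_rot: [[-1.0, -0.001, -0.002], [-0.001, 1.0, -0.0], [0.002, -0.0, -1.0]]
ft_force: [-0.3, 1.1, 0.2]
grip_width: 0.0852
```

```bash
python3 -c "
from h import *
s=env.observe();im=eyes.get_image('wrist');cv2.imwrite('pics/w4.png',im[:,:,::-1])
import pickle;pickle.dump(s,open('w4.pkl','wb'))
for n in ['side','top']: cv2.imwrite('pics/%s4.png'%n,eyes.get_image(n)[:,:,::-1])
print(np.round(s['position'],4),s['time_s'])"
```

```text
[0.41   0.2068 0.3182] 7.9667
```

View pics/w4.png

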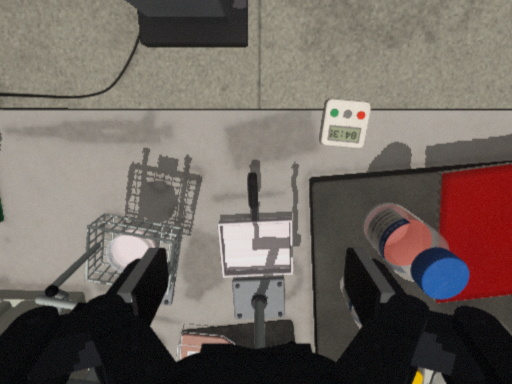

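```bash
zoom=1 python3 - <<'E'
from h import *
zoom('pics/w4.png','pics/w4z.png',210,160,310,340,4)
go([.50,.15,.36],90);go([.50,.19,.36],90)
E
```

```text
go [0.5, 0.15, 0.36] 90 [-0.1197, -0.076, -0.0561] [-0.0007, -0.0005, 0.5003] mm [-89.8 -57.  -42.1] deg [-0.1 -0.1 90. ]
go [0.5, 0.19, 0.36] 90 [-0.1198, -0.0226, -0.0561] [-0.0007, -0.0005, 0.5003] mm [-89.8 -17.  -42.1] deg [-0.1 -0.1 90. ]
```

View pics/w4z.png

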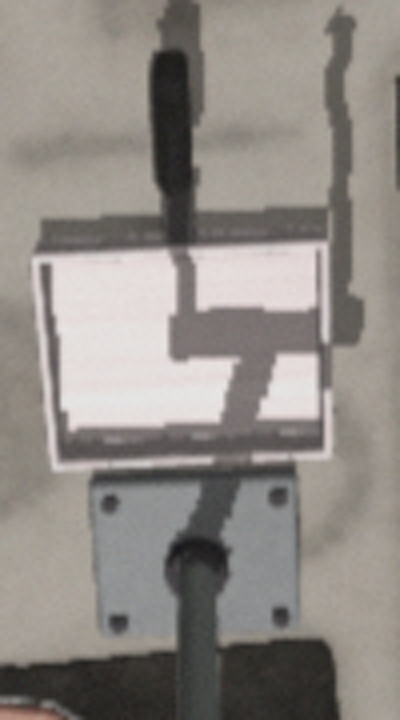

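Run:
```python
from h import *
import pickle
s=pickle.load(open('w4.pkl','rb'));W=cam('wrist',s)
f=lambda x,y,z:onz(W,(210+(x+.5)/4-.5,160+(y+.5)/4-.5),z)
P=[f(*q,.018) for q in [(33,256),(328,240),(330,460),(52,468)]]
B=[f(*q,.010) for q in [(92,475),(298,470),(299,632),(103,634)]]
for P in (P,B):
    d=(P[1]-P[0])+(P[2]-P[3]); y=np.degrees(np.arctan2(-d[0],d[1]));print("c",np.mean(P,0),"yaw",y,[round(np.linalg.norm(P[i]-P[i-1]),4) for i in range(4)])
c=np.mean(B,0);a=np.radians(3);print("seat from base",c-.105*np.array([np.cos(a),np.sin(a),0]))
c=f(197,568,.01);print("post",c,c-.105*np.array([np.cos(a),np.sin(a),0]))
```

```text
c [0.57036906 0.206029   0.018     ] yaw 2.639504376582076 [np.float64(0.0963), np.float64(0.1163), np.float64(0.0992), np.float64(0.1162)]
c [0.66979648 0.2114287  0.01      ] yaw 1.1795614717516711 [np.float64(0.0819), np.float64(0.0879), np.float64(0.0833), np.float64(0.0876)]
seat from base [0.56494038 0.20593342 0.01      ]
post [0.67670496 0.21100772 0.01      ] [0.57184886 0.20551244 0.01      ]
```

Tray is within a few mm of the base-derived seat point. Next I'll turn the tool and look at the prongs and the basket bail from above.

>>> jog_arm(
  deltas=[0, 0, -0.03, 0, 0, 0.03, -1, 0, 0, -0.056, 0, 0, 0.07, -1, -0.02, -0.01, -0.056, 0, 0, 0.11, -1, -0.04, -0.02, -0.056, 0, 0, 0.15, -1, -0.06, -0.03, -0.056, 0, 0, 0.19, -1, -0.08, -0.05, -0.056, 0, 0, 0.23, -1, -0.1, -0.06, -0.056, 0, 0, 0.27, -1, -0.12, -0.07, -0.056, 0, 0, 0.31, -1, -0.12, -0.076, -0.056, 0, 0, 0.35, -1, -0.12, -0.076, -0.056, 0, 0, 0.385, -1, -0.12, -0.076, -0.056, 0, 0, 0.42, -1, -0.12, -0.076, -0.056, 0, 0, 0.455, -1],
)

```text
time_s: 9.12
position: [0.5005, 0.1499, 0.3602]
tool_rot: [[-0.136, 0.991, -0.002], [0.991, 0.136, -0.0], [0.0, -0.002, -1.0]]
ft_force: [-1.6, -0.4, -0.3]
grip_width: 0.0853
```

>>> jog_arm(
  deltas=[0, 0, 0, 0, 0, 0.04, -1, 0, 0, 0, 0, 0, 0.08, -1, 0, 0, 0, 0, 0, 0.09, -1, 0, 0, 0, 0, 0, 0.09, -1],
)

```text
time_s: 9.45
position: [0.5004, 0.15, 0.3604]
tool_rot: [[0.141, 0.99, -0.002], [0.99, -0.141, -0.0], [-0.0, -0.002, -1.0]]
ft_force: [0.1, -0.0, -0.9]
grip_width: 0.0856
```

```bash
python3 -c "
from h import *
s=env.observe();im=eyes.get_image('wrist');cv2.imwrite('pics/w5.png',im[:,:,::-1])
import pickle;pickle.dump(s,open('w5.pkl','wb'))
print(np.round(s['position'],4),s['time_s'],np.round(s['tool_rot'],3).tolist())"
```

```text
[0.5004 0.15   0.3604] 9.45 [[0.141, 0.99, -0.002], [0.99, -0.141, -0.0], [-0.0, -0.002, -1.0]]
```

View pics/w5.png

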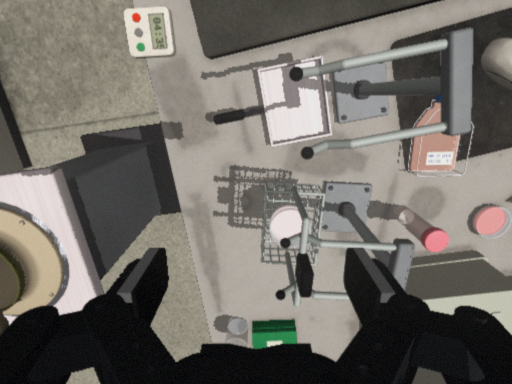

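The view shows the high fork's tips at (296,74) and (307,153), the low fork's tips at (286,243) and (281,294), and the grip block at about (304,275).

Run:
```python
from h import *
import pickle
zoom('pics/w5.png','pics/w5z.png',265,225,345,310,7)
s=pickle.load(open('w5.pkl','rb'));W=cam('wrist',s)
def yaw(L,R):
    d=L-R; return np.degrees(np.arctan2(-d[0],d[1])),np.linalg.norm(d)
im=cv2.imread('pics/w5.png').max(2)
def blob(x,y,r=9,th=50):
    m=(im[y-r:y+r+1,x-r:x+r+1]<th).astype('uint8');n,l,st,ce=cv2.connectedComponentsWithStats(m)
    i=1+np.argmax(st[1:,4]);return ce[i]+[x-r,y-r],st[i]
H=[blob(296,74),blob(307,153)];L=[blob(286,243,7),blob(281,294,7)];print(H,L)
for B,z in ((H,.245),(L,.215)):
    a,b=[onz(W,q[0],z) for q in B];y=yaw(a,b);m=(a+b)/2;t=np.radians(y[0]);print(a,b,y,"seat",m+.021*np.array([np.cos(t),np.sin(t),0]))
# high prongs' rear ends at z .242 (axis)
a=onz(W,(448,44),.242);b=onz(W,(443,127),.242);print("rear",a,b,yaw(a,b))
```

```text
[(array([295.79487179,  73.47863248]), array([  3,   3,  12,  12, 117], dtype=int32)), (array([306.80232558, 152.40697674]), array([ 4,  4, 11, 10, 86], dtype=int32))] [(array([285.        , 242.57894737]), array([ 2,  3,  9,  9, 57], dtype=int32)), (array([280.33928571, 294.26785714]), array([ 3,  3,  8,  9, 56], dtype=int32))]
[0.54485263 0.23746804 0.245     ] [0.54769016 0.17344637 0.245     ] (np.float64(2.537774340346032), np.float64(0.06408452401857993)) seat [0.5672508  0.20638705 0.245     ]
[0.52053364 0.07561955 0.215     ] [0.50818289 0.01305963 0.215     ] (np.float64(-11.167872758808803), np.float64(0.06376742165649246)) seat [0.53496061 0.04027222 0.215     ]
rear [0.66483277 0.24207376 0.242     ] [0.66366381 0.17803509 0.242     ] (np.float64(-1.0457660048253266), np.float64(0.06404933404007619))
```

View pics/w5z.png

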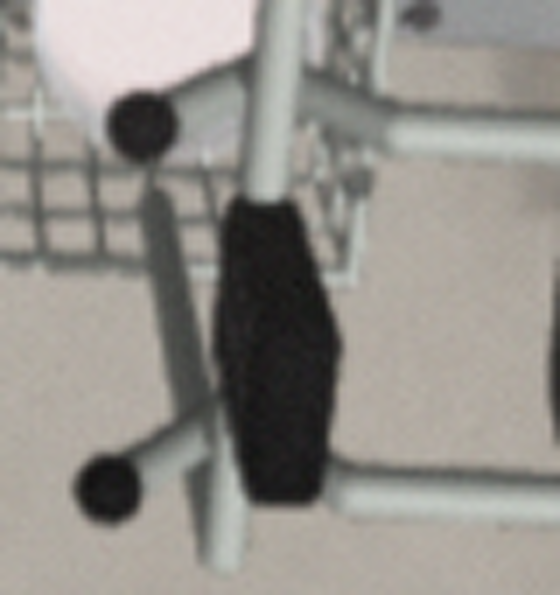

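Run:
```python
from h import *
import pickle
s=pickle.load(open('w5.pkl','rb'));W=cam('wrist',s)
f=lambda x,y,z:onz(W,(265+(x+.5)/7-.5,225+(y+.5)/7-.5),z)
def yaw(L,R):
    d=L-R; return np.degrees(np.arctan2(-d[0],d[1])),np.linalg.norm(d)
a=f(268,190,.205);b=f(222,560,.205);print(a,b,yaw(a,b))
a=f(290,0,.205);print(a,yaw(a,b))
for q in [(340,345),(320,495),(255,500),(295,205),(235,200),(218,345)]: print(q,f(*q,.246),f(*q,.216))
a=f(395,130,.212);b=f(555,138,.212);c=f(345,488,.212);d=f(555,497,.212)
for u,v in((a,b),(c,d)):print(u,v,np.degrees(np.arctan2((v-u)[1],(v-u)[0])))
zoom('pics/w5.png','pics/w5y.png',265,180,425,310,5)
```

```text
[0.53896567 0.05660902 0.205     ] [ 0.52479213 -0.01095373  0.205     ] (np.float64(-11.847893288621698), np.float64(0.06903343154551773))
[0.54537005 0.08833507 0.205     ] (np.float64(-11.708962979797652), np.float64(0.1013988027472865))
(340, 345) [0.54272957 0.05451557 0.246     ] [0.54639315 0.03454505 0.216     ]
(320, 495) [0.53782745 0.03053824 0.246     ] [0.54091955 0.00777248 0.216     ]
(255, 500) [0.52861493 0.031013   0.246     ] [0.53063305 0.00830259 0.216     ]
(295, 205) [0.53856373 0.07708065 0.246     ] [0.54174166 0.05974073 0.216     ]
(235, 200) [0.53060139 0.07898812 0.246     ] [0.53285108 0.06187057 0.216     ]
(218, 345) [0.52601109 0.05691016 0.246     ] [0.52772566 0.03721879 0.216     ]
[0.55832484 0.0679846  0.212     ] [0.5822273  0.06320016 0.212     ] -11.319031520894761
[0.54541985 0.00548685 0.212     ] [ 0.57867937 -0.00099126  0.212     ] -11.021771547416185
```

View pics/w5y.png

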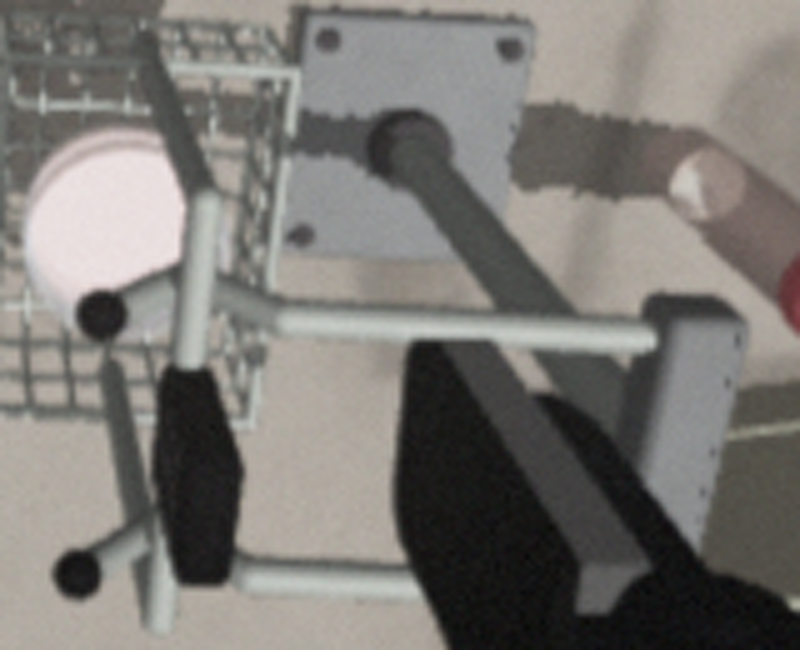

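```bash
python3 -c "
from h import *
go([.5345,.0405,.3],78.8);go([.5345,.0405,.214],78.8)"
```

```text
go [0.5345, 0.0405, 0.3] 78.8 [-0.1383, 0.0654, 0.0806] [-0.0004, 0.0001, 0.0178] mm [-103.7   49.1   60.5] deg [-0.1  0.   3.2]
go [0.5345, 0.0405, 0.214] 78.8 [-0.1382, 0.0656, 0.1953] [-0.0004, 0.0001, 0.0178] mm [-103.7   49.2  146.5] deg [-0.1  0.   3.2]
```

>>> jog_arm(
  deltas=[-0.03, 0.01, 0, 0, 0, 0.005, -1, -0.07, 0.03, 0, 0, 0, 0.01, -1, -0.11, 0.05, 0, 0, 0, 0.018, -1, -0.138, 0.065, 0.02, 0, 0, 0.018, -1, -0.138, 0.0655, 0.05, 0, 0, 0.018, -1, -0.138, 0.0655, 0.08, 0, 0, 0.018, -1, -0.138, 0.0655, 0.105, 0, 0, 0.018, -1, -0.138, 0.0655, 0.125, 0, 0, 0.018, -1, -0.138, 0.0655, 0.14, 0, 0, 0.018, -1, -0.138, 0.0655, 0.15, 0, 0, 0.018, -1, -0.138, 0.0655, 0.15, 0, 0, 0.018, -1],
)

```text
time_s: 10.42
position: [0.534, 0.0407, 0.2471]
tool_rot: [[0.195, 0.981, -0.003], [0.981, -0.195, 0.0], [-0.0, -0.003, -1.0]]
ft_force: [-0.4, -0.8, 0.7]
grip_width: 0.0857
```

```bash
python3 -c "
from h import *
s=env.observe();im=eyes.get_image('wrist');cv2.imwrite('pics/w6.png',im[:,:,::-1])
im=eyes.get_image('side');cv2.imwrite('pics/s6.png',im[:,:,::-1]);zoom('pics/s6.png','pics/s6z.png',180,120,310,260,4)
print(np.round(s['position'],4),s['time_s'],np.round(s['ft_force'],1));go([.5345,.0405,.214],78.8)"
```

```text
[0.534  0.0407 0.2471] 10.4167 [-0.4 -0.8  0.7]
go [0.5345, 0.0405, 0.214] 78.8 [-0.0003, -0.0003, 0.0468] [0.0001, -0.0, -0.0003] mm [-0.2 -0.2 35.1] deg [ 0.  -0.  -0.1]
```

View pics/w6.png

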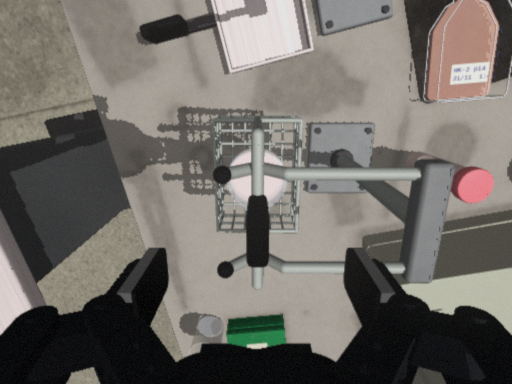

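View pics/s6z.png

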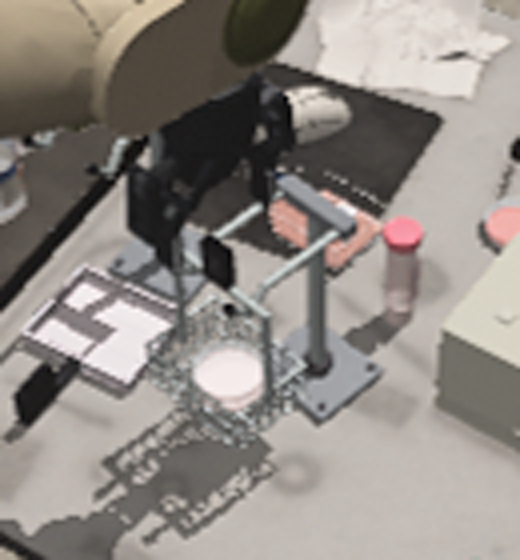

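The bar is vertical in the wrist image (column 257, rows 118–287), so the yaw matches and the jaws straddle it. Next I descend and close.

>>> jog_arm(
  deltas=[0, 0, 0.01, 0, 0, 0, -1, 0, 0, 0.02, 0, 0, 0, -1, 0, 0, 0.032, 0, 0, 0, -1, 0, 0, 0.04, 0, 0, 0, -1, 0, 0, 0.044, 0, 0, 0, -1, 0, 0, 0.044, 0, 0, 0, -1],
)

```text
time_s: 11.02
position: [0.5343, 0.0407, 0.2148]
tool_rot: [[0.196, 0.981, -0.002], [0.981, -0.196, 0.0], [-0.0, -0.002, -1.0]]
ft_force: [0.4, -0.0, 0.9]
grip_width: 0.0853
```

>>> jog_arm(
  deltas=[0, 0, 0, 0, 0, 0, 0.4, 0, 0, 0, 0, 0, 0, 0.6, 0, 0, 0, 0, 0, 0, 0.7, 0, 0, 0, 0, 0, 0, 0.8, 0, 0, 0, 0, 0, 0, 1, 0, 0, 0, 0, 0, 0, 1, 0, 0, 0, 0, 0, 0, 1, 0, 0, 0, 0, 0, 0, 1, 0, 0, 0, 0, 0, 0, 1, 0, 0, 0, 0, 0, 0, 1],
  grip_force=70,
)

```text
time_s: 11.85
position: [0.5348, 0.0406, 0.216]
tool_rot: [[0.196, 0.981, 0.001], [0.981, -0.196, -0.0], [-0.0, 0.001, -1.0]]
ft_force: [0.7, -0.2, 2.7]
grip_width: 0.0111
```

```bash
python3 -c "
from h import *
s=env.observe();im=eyes.get_image('wrist');cv2.imwrite('pics/w7.png',im[:,:,::-1])
print(np.round(s['position'],4),s['time_s'],np.round(s['ft_force'],1),s['grip_width'])
p=s['position'];a=np.radians(-11.2)
go([p[0],p[1],p[2]+.032],78.8); go([p[0]-.1*np.cos(a),p[1]-.1*np.sin(a),p[2]+.032],78.8)"
```

```text
[0.5348 0.0406 0.216 ] 11.85 [ 0.7 -0.2  2.7] 0.011061917748358052
go [np.float64(0.5347932007410482), np.float64(0.040618300989829915), np.float64(0.24802036832292787)] 78.8 [0.0, 0.0, -0.0427] [0.0003, 0.0, -0.0005] mm [  0.   0. -32.] deg [ 0.   0.  -0.1]
go [np.float64(0.43669768520612906), np.float64(0.060041736111827115), np.float64(0.24802036832292787)] 78.8 [-0.0002, -0.1333, -0.0428] [0.0003, 0.0, -0.0005] mm [  -0.2 -100.   -32.1] deg [ 0.   0.  -0.1]
```

View pics/w7.png

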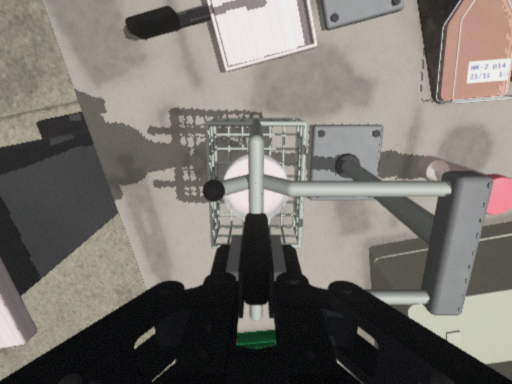

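The block is pinched at 11.1 mm and centred at about (256,250). Now a straight lift of 34 mm, then forward.

>>> jog_arm(
  deltas=[0, 0, -0.004, 0, 0, 0, 1, 0, 0, -0.01, 0, 0, 0, 1, 0, 0, -0.017, 0, 0, 0, 1, 0, 0, -0.025, 0, 0, 0, 1, 0, 0, -0.033, 0, 0, 0, 1, 0, 0, -0.04, 0, 0, 0, 1, 0, 0, -0.045, 0, 0, 0, 1, 0, 0, -0.048, 0, 0, 0, 1, 0, 0, -0.048, 0, 0, 0, 1, 0, 0, -0.048, 0, 0, 0, 1],
)

```text
time_s: 12.73
position: [0.5345, 0.0407, 0.2516]
tool_rot: [[0.196, 0.981, -0.0], [0.981, -0.196, 0.0], [-0.0, -0.0, -1.0]]
ft_force: [0.6, -0.0, -3.4]
grip_width: 0.0106
```

```bash
python3 -c "
from h import *
s=env.observe();im=eyes.get_image('wrist');cv2.imwrite('pics/w8.png',im[:,:,::-1])
im=eyes.get_image('side');cv2.imwrite('pics/s8.png',im[:,:,::-1]);zoom('pics/s8.png','pics/s8z.png',180,120,310,260,4)
print(np.round(s['position'],4),s['time_s'],np.round(s['ft_force'],1),s['grip_width'])
"
```

```text
[0.5345 0.0407 0.2516] 12.7333 [ 0.6 -0.  -3.4] 0.010607746293479306
```

View pics/w8.png

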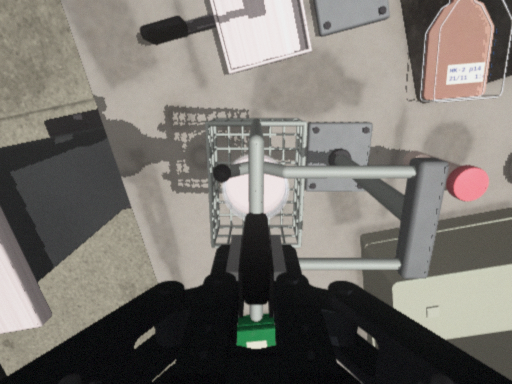

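View pics/s8z.png

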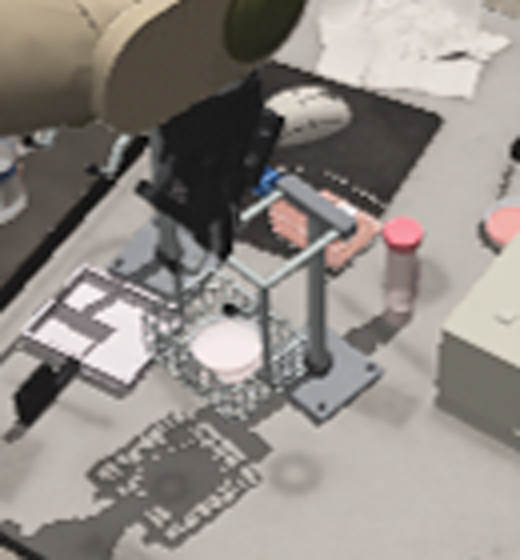

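The basket sits unchanged in the hand and carries its full weight (3.4 N), 36 mm up. Next: forward 100 mm along the hanger's −x.

>>> jog_arm(
  deltas=[0, -0.002, 0, 0, 0, 0, 1, 0, -0.007, 0, 0, 0, 0, 1, 0, -0.015, 0, 0, 0, 0, 1, 0, -0.027, 0, 0, 0, 0, 1, 0, -0.041, 0, 0, 0, 0, 1, 0, -0.056, 0, 0, 0, 0, 1, 0, -0.071, 0, 0, 0, 0, 1, 0, -0.085, 0, 0, 0, 0, 1, 0, -0.098, 0, 0, 0, 0, 1, 0, -0.109, 0, 0, 0, 0, 1, 0, -0.118, 0, 0, 0, 0, 1, 0, -0.125, 0, 0, 0, 0, 1],
)

```text
time_s: 13.83
position: [0.4419, 0.0592, 0.2518]
tool_rot: [[0.196, 0.981, 0.0], [0.981, -0.196, -0.0], [-0.0, 0.0, -1.0]]
ft_force: [-0.1, 0.2, -3.1]
grip_width: 0.0107
```

>>> jog_arm(
  deltas=[0, -0.005, 0, 0, 0, 0, 1, 0, -0.007, 0, 0, 0, 0, 1, 0, -0.007, 0, 0, 0, 0, 1, 0, -0.007, 0, 0, 0, 0, 1],
)

```text
time_s: 14.17
position: [0.4377, 0.06, 0.2517]
tool_rot: [[0.196, 0.981, 0.0], [0.981, -0.196, -0.0], [-0.0, 0.0, -1.0]]
ft_force: [0.0, 0.7, -3.7]
grip_width: 0.0109
```

```bash
python3 -c "
from h import *
s=env.observe();im=eyes.get_image('wrist');cv2.imwrite('pics/w9.png',im[:,:,::-1])
print(np.round(s['position'],4),s['time_s'],np.round(s['ft_force'],1),s['grip_width'])
z=.281;a=np.radians(2.4)
for d in (.12,.1,0): go([.5675-d*np.cos(a),.2064-d*np.sin(a),z],92.4)
"
```

```text
[0.4377 0.06   0.2517] 14.1667 [ 0.   0.7 -3.7] 0.010870435642197411
go [np.float64(0.44760526038813697), np.float64(0.20137492155249603), 0.281] 92.4 [0.1875, -0.0241, -0.0391] [0.0, 0.0, -0.0761] mm [140.6 -18.1 -29.3] deg [  0.    0.  -13.7]
go [np.float64(0.46758771699011414), np.float64(0.20221243462708005), 0.281] 92.4 [0.1938, 0.0018, -0.0391] [0.0, 0.0, -0.0761] mm [145.3   1.3 -29.3] deg [  0.    0.  -13.7]
go [np.float64(0.5675), np.float64(0.2064), 0.281] 92.4 [0.2254, 0.1313, -0.0391] [0.0, 0.0, -0.0761] mm [169.   98.5 -29.3] deg [  0.    0.  -13.7]
```

View pics/w9.png

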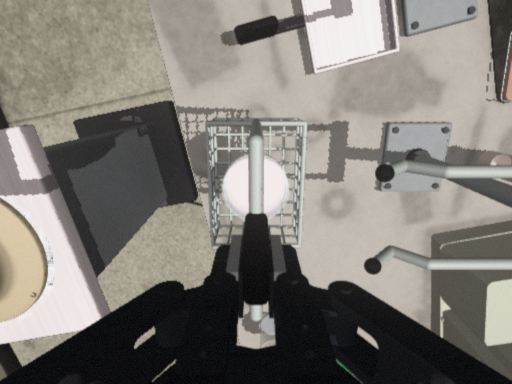

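The basket is clear of the low fork (tips at (385,172) and (373,266)), level, with the dishes in. Next I'll carry it across to in front of the tall hanger.

>>> jog_arm(
  deltas=[0.003, 0, -0.002, 0, 0, -0.001, 1, 0.01, -0.001, -0.005, 0, 0, -0.004, 1, 0.022, -0.003, -0.009, 0, 0, -0.009, 1, 0.038, -0.005, -0.013, 0, 0, -0.015, 1, 0.056, -0.007, -0.017, 0, 0, -0.022, 1, 0.075, -0.009, -0.021, 0, 0, -0.03, 1, 0.094, -0.012, -0.025, 0, 0, -0.038, 1, 0.113, -0.015, -0.029, 0, 0, -0.046, 1, 0.131, -0.017, -0.032, 0, 0, -0.054, 1, 0.147, -0.019, -0.035, 0, 0, -0.06, 1, 0.161, -0.021, -0.037, 0, 0, -0.066, 1, 0.172, -0.023, -0.039, 0, 0, -0.07, 1],
)

```text
time_s: 15.22
position: [0.4458, 0.1913, 0.2812]
tool_rot: [[-0.025, 1.0, 0.0], [1.0, 0.025, 0.0], [0.0, 0.0, -1.0]]
ft_force: [-0.3, 0.3, -2.9]
grip_width: 0.011
```

>>> jog_arm(
  deltas=[0.008, 0, 0, 0, 0, -0.003, 1, 0.013, 0, 0, 0, 0, -0.005, 1, 0.016, 0, 0, 0, 0, -0.006, 1, 0.016, 0, 0, 0, 0, -0.006, 1, 0.016, 0, 0, 0, 0, -0.006, 1],
)

```text
time_s: 15.63
position: [0.4456, 0.2017, 0.2809]
tool_rot: [[-0.041, 0.999, -0.0], [0.999, 0.041, -0.0], [-0.0, -0.0, -1.0]]
ft_force: [0.1, 0.5, -2.0]
grip_width: 0.011
```

```bash
python3 -c "
from h import *
s=env.observe();im=eyes.get_image('wrist');cv2.imwrite('pics/w10.png',im[:,:,::-1])
import pickle;pickle.dump(s,open('w10.pkl','wb'))
print(np.round(s['position'],4),s['time_s'],np.round(s['ft_force'],1),s['grip_width'])
z=.281;a=np.radians(2.4)
for d in (.12,0): go([.5675-d*np.cos(a),.2064-d*np.sin(a),z],92.4)
"
```

```text
[0.4456 0.2017 0.2809] 15.6333 [ 0.1  0.5 -2. ] 0.010951000489476411
go [np.float64(0.44760526038813697), np.float64(0.20137492155249603), 0.281] 92.4 [-0.0004, 0.0027, -0.0001] [-0.0001, 0.0001, -0.0003] mm [-0.3  2.  -0.1] deg [-0.  0. -0.]
go [np.float64(0.5675), np.float64(0.2064), 0.281] 92.4 [-0.0003, 0.1627, -0.0002] [-0.0001, 0.0001, -0.0003] mm [-2.00e-01  1.22e+02 -1.00e-01] deg [-0.  0. -0.]
```

View pics/w10.png

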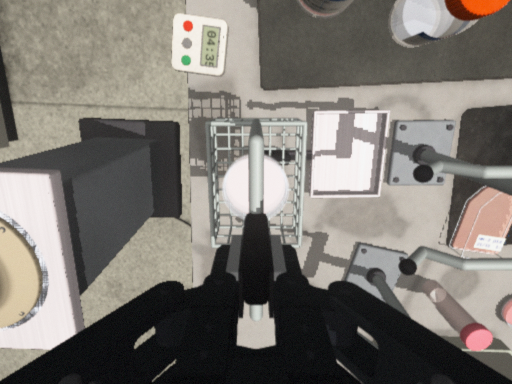

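Run:
```python
from h import *
import pickle
s=pickle.load(open('w10.pkl','rb'));W=cam('wrist',s)
im=cv2.imread('pics/w10.png').max(2)
def blob(x,y,r=11,th=45):
    m=(im[y-r:y+r+1,x-r:x+r+1]<th).astype('uint8');n,l,st,ce=cv2.connectedComponentsWithStats(m)
    i=1+np.argmax(st[1:,4]);return ce[i]+[x-r,y-r],st[i]
q=[blob(424,174),blob(408,266)];print(q)
a,b=[onz(W,p[0],.246) for p in q];d=a-b;t=np.arctan2(-d[0],d[1]);print(a,b,np.degrees(t),np.linalg.norm(d),"seat",(a+b)/2+.021*np.array([np.cos(t),np.sin(t),0]))
P=[onz(W,p,.018) for p in [(312,108),(388,110),(381,197),(311,196)]];print(np.mean(P,0))
# bar midpoint in hand: bar far end px
print(onz(W,(257,122),.27),onz(W,(256,318),.27))
```

```text
[(array([422.70506912, 172.79262673]), array([  1,   2,  18,  16, 217], dtype=int32)), (array([407.328125, 266.296875]), array([  3,   4,  16,  15, 192], dtype=int32))]
[0.54426462 0.23780158 0.246     ] [0.54724118 0.17396199 0.246     ] 2.6695215874681866 0.06390894477401683 seat [0.56673011 0.20685987 0.246     ]
[0.56945086 0.20687863 0.018     ]
[0.44336522 0.26559042 0.27      ] [0.447604   0.14869111 0.27      ]
```

Seat, tray and tips all agree within 3 mm. Next: straight in over the tips.

>>> jog_arm(
  deltas=[0, 0.002, 0, 0, 0, 0, 1, 0, 0.007, 0, 0, 0, 0, 1, 0, 0.016, 0, 0, 0, 0, 1, 0, 0.028, 0, 0, 0, 0, 1, 0, 0.042, 0, 0, 0, 0, 1, 0, 0.057, 0, 0, 0, 0, 1, 0, 0.072, 0, 0, 0, 0, 1, 0, 0.087, 0, 0, 0, 0, 1, 0, 0.101, 0, 0, 0, 0, 1, 0, 0.114, 0, 0, 0, 0, 1, 0, 0.125, 0, 0, 0, 0, 1, 0, 0.134, 0, 0, 0, 0, 1],
)

```text
time_s: 16.68
position: [0.5472, 0.206, 0.2806]
tool_rot: [[-0.041, 0.999, -0.0], [0.999, 0.041, -0.0], [-0.0, -0.0, -1.0]]
ft_force: [-0.1, 0.4, -3.0]
grip_width: 0.0108
```

>>> jog_arm(
  deltas=[0, 0.009, 0, 0, 0, 0, 1, 0, 0.017, 0, 0, 0, 0, 1, 0, 0.023, 0, 0, 0, 0, 1, 0, 0.027, 0, 0, 0, 0, 1, 0, 0.028, 0, 0, 0, 0, 1, 0, 0.028, 0, 0, 0, 0, 1, 0, 0.028, 0, 0, 0, 0, 1],
)

```text
time_s: 17.27
position: [0.5668, 0.207, 0.2811]
tool_rot: [[-0.042, 0.999, -0.0], [0.999, 0.042, 0.0], [0.0, -0.0, -1.0]]
ft_force: [0.4, -1.3, -2.0]
grip_width: 0.0109
```

```bash
python3 -c "
from h import *
s=env.observe();im=eyes.get_image('wrist');cv2.imwrite('pics/w11.png',im[:,:,::-1])
im=eyes.get_image('side');cv2.imwrite('pics/s11.png',im[:,:,::-1]);zoom('pics/s11.png','pics/s11z.png',150,100,290,240,4)
print(np.round(s['position'],4),s['time_s'],np.round(s['ft_force'],1),s['grip_width'])
go([.567,.2067,.281],92.5);go([.567,.2067,.246],92.5)
"
```

```text
[0.5668 0.207  0.2811] 17.2667 [ 0.4 -1.3 -2. ] 0.010906898208226637
go [0.567, 0.2067, 0.281] 92.5 [-0.0005, 0.0003, 0.0002] [0.0, -0.0, -0.0006] mm [-0.4  0.2  0.1] deg [ 0.  -0.  -0.1]
go [0.567, 0.2067, 0.246] 92.5 [-0.0005, 0.0003, 0.0468] [0.0, -0.0, -0.0006] mm [-0.4  0.2 35.1] deg [ 0.  -0.  -0.1]
```

View pics/w11.png

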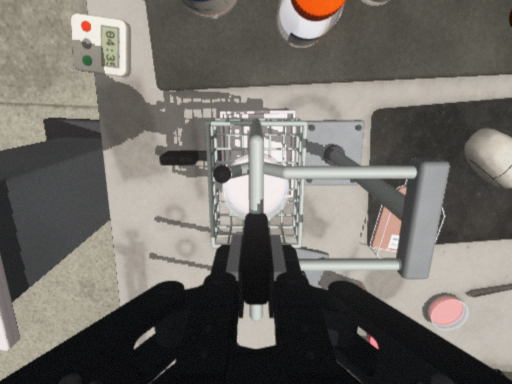

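View pics/s11z.png

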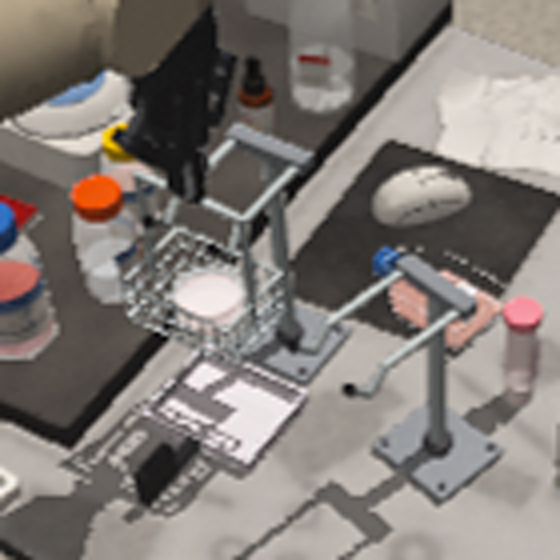

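The wrist view matches the lifted view over the low notches (tip at (222,173), bar at column 257), so the bar is above the notches. Next I lower it.

>>> jog_arm(
  deltas=[0, 0, 0.003, 0, 0, 0, 1, 0, 0, 0.008, 0, 0, 0, 1, 0, 0, 0.014, 0, 0, 0, 1, 0, 0, 0.02, 0, 0, 0, 1, 0, 0, 0.026, 0, 0, 0, 1, 0, 0, 0.032, 0, 0, 0, 1, 0, 0, 0.037, 0, 0, 0, 1, 0, 0, 0.041, 0, 0, 0, 1, 0, 0, 0.044, 0, 0, 0, 1, 0, 0, 0.045, 0, 0, 0, 1, 0, 0, 0.045, 0, 0, 0, 1],
)

```text
time_s: 18.28
position: [0.567, 0.207, 0.2471]
tool_rot: [[-0.042, 0.999, -0.0], [0.999, 0.042, -0.0], [-0.0, -0.0, -1.0]]
ft_force: [-0.9, 0.4, -3.1]
grip_width: 0.0111
```

```bash
python3 -c "
from h import *
s=env.observe();im=eyes.get_image('wrist');cv2.imwrite('pics/w12.png',im[:,:,::-1])
print(np.round(s['position'],4),s['time_s'],np.round(s['ft_force'],1),np.round(s['wrist_torque'],2),s['grip_width'])
"
```

```text
[0.567  0.207  0.2471] 18.2833 [-0.9  0.4 -3.1] [-0.02  0.02 -0.01] 0.01109032175312869
```

View pics/w12.png

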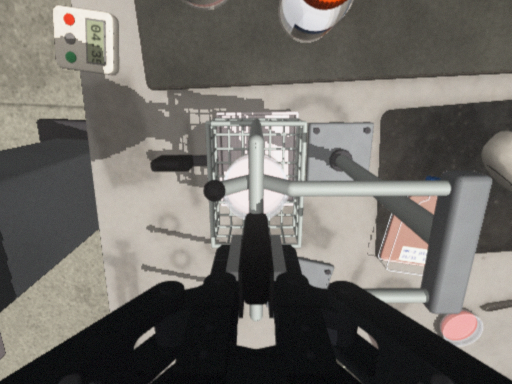

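This matches the hung view at the low hanger (tip at (214,190)), but the weight is still on the hand. I'll creep down about 2 mm.

>>> jog_arm(
  deltas=[0, 0, 0.001, 0, 0, 0, 1, 0, 0, 0.002, 0, 0, 0, 1, 0, 0, 0.0025, 0, 0, 0, 1, 0, 0, 0.0025, 0, 0, 0, 1, 0, 0, 0.0025, 0, 0, 0, 1],
)

```text
time_s: 18.75
position: [0.5673, 0.207, 0.246]
tool_rot: [[-0.042, 0.999, 0.002], [0.999, 0.042, 0.0], [0.0, 0.002, -1.0]]
ft_force: [0.0, -0.2, 3.3]
grip_width: 0.011
```

Contact is made (the force went to +3.3 N). Release.

>>> jog_arm(
  deltas=[0, 0, 0, 0, 0, 0, 0.6, 0, 0, 0, 0, 0, 0, 0.5, 0, 0, 0, 0, 0, 0, 0.3, 0, 0, 0, 0, 0, 0, 0, 0, 0, 0, 0, 0, 0, -0.3, 0, 0, 0, 0, 0, 0, -0.3, 0, 0, 0, 0, 0, 0, -0.3, 0, 0, 0, 0, 0, 0, -0.3, 0, 0, 0, 0, 0, 0, -0.3],
)

```text
time_s: 19.5
position: [0.567, 0.207, 0.2454]
tool_rot: [[-0.042, 0.999, 0.0], [0.999, 0.042, -0.0], [-0.0, 0.0, -1.0]]
ft_force: [0.6, -0.3, -0.6]
grip_width: 0.0557
```

```bash
python3 -c "
from h import *
s=env.observe();im=eyes.get_image('wrist');cv2.imwrite('pics/w13.png',im[:,:,::-1])
print(np.round(s['position'],4),s['time_s'],np.round(s['ft_force'],1),s['grip_width'])
"
```

```text
[0.567  0.207  0.2454] 19.5 [ 0.6 -0.3 -0.6] 0.05574174942925535
```

View pics/w13.png

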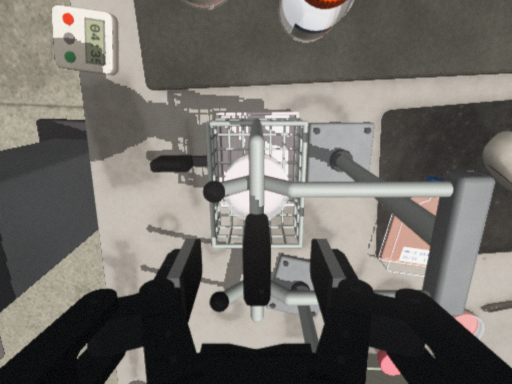

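The basket hangs on its own with the bar in both notches. Both tips, at (214,190) and (219,300), are in front of the bar. I'll rise clear and let it settle.

>>> jog_arm(
  deltas=[0, 0, -0.01, 0, 0, 0, -0.3, 0, 0, -0.025, 0, 0, 0, -0.3, 0, 0, -0.045, 0, 0, 0, -0.3, 0, 0, -0.07, 0, 0, 0, -0.3, 0, 0, -0.1, 0, 0, 0, -0.3, 0, 0, -0.13, 0, 0, 0, -0.3, 0, 0, -0.155, 0, 0, 0, -0.3, 0, -0.03, -0.17, 0, 0, 0, -0.3, 0, -0.07, -0.17, 0, 0, 0, -0.3, 0, -0.11, -0.17, 0, 0, 0, -0.3, 0, -0.15, -0.17, 0, 0, 0, -0.3, 0, -0.18, -0.17, 0, 0, 0, -0.3],
)

```text
time_s: 20.55
position: [0.4299, 0.2013, 0.3738]
tool_rot: [[-0.042, 0.999, 0.001], [0.999, 0.042, 0.0], [0.0, 0.001, -1.0]]
ft_force: [0.3, -0.8, -0.0]
grip_width: 0.0554
```

>>> jog_arm(
  deltas=[0, 0, 0, 0, 0, 0, -0.3, 0, 0, 0, 0, 0, 0, -0.3, 0, 0, 0, 0, 0, 0, -0.3, 0, 0, 0, 0, 0, 0, -0.3, 0, 0, 0, 0, 0, 0, -0.3, 0, 0, 0, 0, 0, 0, -0.3, 0, 0, 0, 0, 0, 0, -0.3, 0, 0, 0, 0, 0, 0, -0.3, 0, 0, 0, 0, 0, 0, -0.3, 0, 0, 0, 0, 0, 0, -0.3, 0, 0, 0, 0, 0, 0, -0.3, 0, 0, 0, 0, 0, 0, -0.3],
)

```text
time_s: 21.55
position: [0.4321, 0.2014, 0.3729]
tool_rot: [[-0.042, 0.999, 0.0], [0.999, 0.042, 0.0], [0.0, 0.0, -1.0]]
ft_force: [0.3, -0.8, 0.4]
grip_width: 0.0554
```

>>> jog_arm(
  deltas=[0, 0, 0, 0, 0, 0, -0.3, 0, 0, 0, 0, 0, 0, -0.3, 0, 0, 0, 0, 0, 0, -0.3, 0, 0, 0, 0, 0, 0, -0.3, 0, 0, 0, 0, 0, 0, -0.3, 0, 0, 0, 0, 0, 0, -0.3, 0, 0, 0, 0, 0, 0, -0.3, 0, 0, 0, 0, 0, 0, -0.3, 0, 0, 0, 0, 0, 0, -0.3, 0, 0, 0, 0, 0, 0, -0.3, 0, 0, 0, 0, 0, 0, -0.3, 0, 0, 0, 0, 0, 0, -0.3],
)

```text
time_s: 22.55
position: [0.4321, 0.2014, 0.3729]
tool_rot: [[-0.042, 0.999, -0.0], [0.999, 0.042, 0.0], [0.0, -0.0, -1.0]]
ft_force: [0.0, 0.3, -1.0]
grip_width: 0.0555
```

Run:
```python
from h import *
import time
s=env.observe();print(np.round(s['position'],4),s['time_s'],np.round(s['ft_force'],1))
W=cam('wrist',s)
a=eyes.get_image('wrist');cv2.imwrite('pics/w14.png',a[:,:,::-1])
im=eyes.get_image('side');cv2.imwrite('pics/s14.png',im[:,:,::-1]);zoom('pics/s14.png','pics/s14z.png',150,100,290,240,4)
for i in range(4): b=eyes.get_image('wrist')
print("moved px",(np.abs(a.astype(int)-b).max(2)>60).sum())
```

```text
[0.4321 0.2014 0.3729] 22.55 [ 0.   0.3 -1. ]
moved px 17
```

View pics/w14.png

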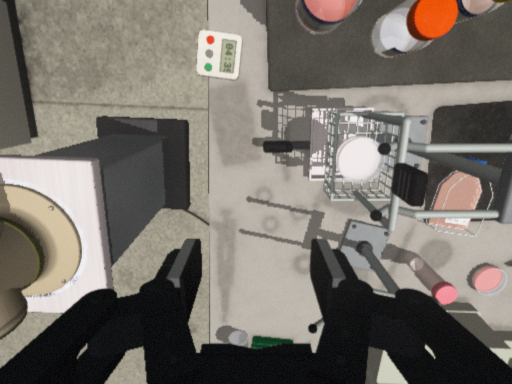

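View pics/s14z.png

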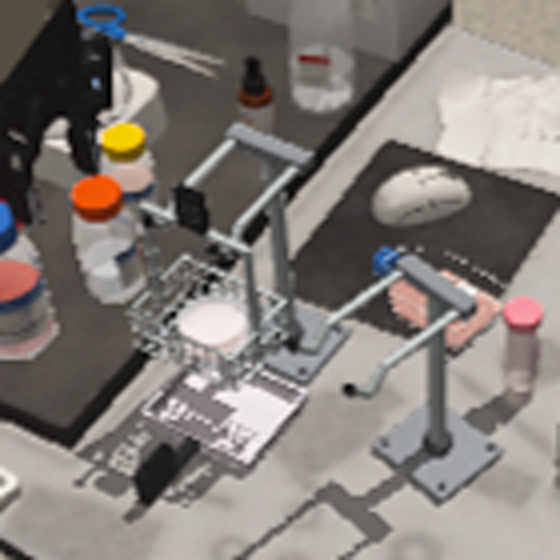

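The basket hangs level in both notches (bar from about (403,118) to (392,228)), with the tray below it and its handle to the front. I'll give any remaining swing 2 s to die out, then hand in.

>>> jog_arm(
  deltas=[0, 0, 0, 0, 0, 0, -0.3, 0, 0, 0, 0, 0, 0, -0.3, 0, 0, 0, 0, 0, 0, -0.3, 0, 0, 0, 0, 0, 0, -0.3, 0, 0, 0, 0, 0, 0, -0.3, 0, 0, 0, 0, 0, 0, -0.3, 0, 0, 0, 0, 0, 0, -0.3, 0, 0, 0, 0, 0, 0, -0.3, 0, 0, 0, 0, 0, 0, -0.3, 0, 0, 0, 0, 0, 0, -0.3, 0, 0, 0, 0, 0, 0, -0.3, 0, 0, 0, 0, 0, 0, -0.3],
)

```text
time_s: 23.85
position: [0.4321, 0.2014, 0.3729]
tool_rot: [[-0.042, 0.999, -0.0], [0.999, 0.042, 0.0], [0.0, -0.0, -1.0]]
ft_force: [-0.8, 0.0, -0.6]
grip_width: 0.0551
```

>>> jog_arm(
  deltas=[0, 0, 0, 0, 0, 0, -0.3, 0, 0, 0, 0, 0, 0, -0.3, 0, 0, 0, 0, 0, 0, -0.3, 0, 0, 0, 0, 0, 0, -0.3, 0, 0, 0, 0, 0, 0, -0.3, 0, 0, 0, 0, 0, 0, -0.3, 0, 0, 0, 0, 0, 0, -0.3, 0, 0, 0, 0, 0, 0, -0.3, 0, 0, 0, 0, 0, 0, -0.3, 0, 0, 0, 0, 0, 0, -0.3, 0, 0, 0, 0, 0, 0, -0.3, 0, 0, 0, 0, 0, 0, -0.3],
)

```text
time_s: 24.85
position: [0.4321, 0.2014, 0.3729]
tool_rot: [[-0.042, 0.999, -0.0], [0.999, 0.042, -0.0], [-0.0, -0.0, -1.0]]
ft_force: [0.9, 0.1, -0.2]
grip_width: 0.0556
```

Run:
```python
from h import *
from rig import close_job
a=eyes.get_image('wrist');c=cv2.imread('pics/w14.png')[:,:,::-1]
for i in range(6): b=eyes.get_image('wrist')
A=lambda p,q:(np.abs(p.astype(int)-q)[100:240,300:420].max(2)>60).sum()
print(A(a,b),A(a,c)); s=env.observe(); W=cam('wrist',s)
# bar ends at z=.235
p,q=onz(W,(403,118),.235),onz(W,(392,228),.235);print(p,q,(p+q)/2)
print(close_job())
```

```text
0 0
[0.56180663 0.2637096  0.235     ] [0.57090902 0.15626239 0.235     ] [0.56635782 0.209986   0.235     ]
the job is handed in; nothing more can be done
None
```

The tray is under the taller hanger with its handle to the front. The basket, carried level from the lower hanger with both dishes, now hangs released in both notches above it. I handed the job in at about 25 s of the 69 s allowed; no verdict is reported.

- **Tray:** its centre measured (0.570, 0.207) m against the seat point at (0.567, 0.207) m, about 3 mm apart. Its yaw is about 2.6°, matching the hanger's.
- **Basket:** the middle of the bar measured about (0.566, 0.210) m, roughly 3 mm from the seat point. No pixels changed around it over the last 2 s, so it hangs still. The upper dish shows in place in the last pictures. The lower dish is hidden under it and was not checked separately.
- **Bystanders:** I didn't measure their positions at the end. The ones in view in the last pictures show no shift.
- **Disagreement between cameras:** the side and top cameras placed the tray 5–10 mm nearer in x than the wrist camera did. I went with the wrist camera, because its measurements matched the sizes given.

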